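# Catch the biscuits from the chute in the green dish

### The arm

A 6-joint arm with a two-finger parallel gripper is mounted at the origin on the work surface. World frame = base frame: x ahead of the robot, y to its left, z up, the work surface at z = 0. Lengths are in mm, angles in rad, forces in N, time in s.
With the tool pointing down it reaches from about 375 to 900 mm from the base axis. Payload 3.1 kg.
Tool frame: the origin (TCP) lies at the very end of the fingers, on their centre line; the grasp point (between the pads) lies 19 mm behind it; z points along the fingers, y is the line along which they close (so a half turn about z gives the same grasp; the last joint's range is limited). The gripper opens to 87 mm and grips with 3 to 60 N. Pads are 19 mm wide; open, the fingers measure 117 mm over their backs; the gripper's body (75 mm by 190 mm) begins 51 mm behind the grasp point.
Start: joints at [1.147, 0.527, 1.433, -0, 1.181, -0.178], TCP at [152.042, 606.201, 222.548] pointing down, gripper open.
Joint ranges: [-3.08, 3.08], [-0.75, 2.2], [0.22, 2.44], [-1.43, 4.57], [0, 2.65], [-2.85, 2.85]. Speed limits (rad/s): [2.79, 2.79, 3.14, 3.14, 3.14, 3.14].

### API

Orientations are given as a unit quaternion [w, x, y, z].
In Python, from station import robot gives the robot as it stands.
- The arm moves only by the tool play_rows, never from a script. Its argument "plan" is text: rows parted by semicolons, each of 6 numbers parted by spaces: the shift along the tool's x, y, z in m, then the turn, a rotation vector about the tool's x, y, z in rad. A call has 1 to 8 rows; each row is the pose to reach, as a shift and turn from the pose commanded when the call began, along the tool's axes at that moment; what a row does not reach only later rows make up. A row lasts 1/8 s, in which the tool goes at most 62.5 mm and 10.7 degrees, less where a joint would pass 70% of its speed; a pose out of reach is approached as far as the arm can. A call with a gripper value outside its range is refused whole. "gripper" is the opening, from 0 (shut) to 1 (fully open), set as the call begins (left out, the last holds). The fingers move at their own pace and stop on an object; the grip force is fixed at half the most. Time passes only in rows, so rows that repeat a pose let the fingers close. It gives the time, the measured TCP pose, the force, the opening and the grip force at its end, in the units of the state.
- robot.state(): the state, without advancing time (a new reading comes with each control period).
- robot.get_image(name): name is "scene" or "side" or "wrist"; returns the picture (400x640x3 uint8, red, green, blue); there is no depth.
- robot.camera_params(name): a dict with "fx", "fy", "cx", "cy" (pixels), "k1" (the pictures are not rectified: a ray, as slopes to the right and down, at radius r is drawn at 1 + k1 r^2 times it, then the intrinsics apply), "R" (3x3) and "t" (3): a world point X has camera coordinates R X + t. Camera axes: x right, y down, z forward; pixel columns grow to the right and rows downward; lengths in mm; the calibration is good to about 2 mm. A picture is of the moment at which its call begins: read the wrist's pose just before it. camera_params takes no time and is no camera call; for the wrist camera it gives the pose at the moment of the call.
- robot.finish_job(): hands the job in; it is judged then, once.
The state is a dict: "clock": time; "q": joint angles; "dq": joint speeds; "joint_torque": joint torques, N m; "position": TCP position; "orientation": TCP orientation; "wrist_force": force on the tool from outside, world axes, zero at the start; "wrist_torque": the same for the moment, N m; "finger_gap": opening from 0.0 (shut) to 1.0 (fully open); "grip_force": force on a finger pad.
Only numpy, scipy, OpenCV 4.12 (cv2) and the standard library are available. Lean on these libraries where they do the work, as an engineer would, in place of code of your own. Each camera call takes 0.05 s, during which the arm holds its last target. There are 200 camera calls.

### The job

Take the green dish by its handle, hold it level under the lip of the biscuit chute and push it gently against the black bar so that the gate opens and both biscuits slide into the dish. Then draw it back and set it down upright on the table with both biscuits in it, without letting either fall on the table.

Things in the scene. Friction and masses are not known exactly. Their poses are not given: they have to be found in the camera images.
- green_dish_grip (a point): Centre of the wooden handle of the loose green round open dish (140 mm across, 65 high, wall 4, 0.11 kg). Handle: level bar 14 mm wide, 22 high, ending 162 mm from the dish centre. This point is 125 mm from the dish centre and 40 mm above the dish's underside. Axes: x from here to the dish centre, y across the handle, z up. The red dish of the same shape is a bystander.
- chute_lip (a point): Middle of the lip (lower edge) of the steel chute of the fixed red dispenser, 230 mm above the table. x: level, into the dispenser, the way to push; y along the lip; z up. The chute rises 35 deg to +x. Below hangs the black push bar (90 mm long along y), front face 7 mm before the lip (x = -7), 145 mm above the table; it swings 45 mm to +x against a 1 to 3 N spring, to a stop, sinking to 120 mm.
- biscuit_a_center (a point): Centre of the lower of two loose round biscuits on the chute (40 mm across, 18 thick, 25 g), held by a black gate at the lip. With the dish level, underside 105 mm up (95 to 110), centred on the lip in y within 15 mm, handle to -x, it meets the bar with its centre 77 mm short of the lip in x; the gate is clear at 46 mm short, the stop is at 32; both biscuits drop in within 1 s.
- biscuit_b_center (a point): Centre of the upper biscuit, like the other and just behind it. The chute is 52 mm wide inside; its top end is 390 mm above the table, 210 mm behind the lip. The gate sinks in front of the lip as the bar is pushed, to 181 mm above the table, and shuts when the bar is let go. Under the lip the table is clear; the dispenser's 14 mm thick base begins 60 mm behind the lip.
There are look-alikes about, which are no part of the job. Leave any red look-alike of the part that bears biscuit_b_center alone. Leave any red look-alike of the part that bears biscuit_a_center alone.

How it is judged (in metres and radians):
On the way:
1. both biscuits have slid into the green dish while it is held up under the chute (x of biscuit_a_center in the frame of green_dish_grip between 0.06 and 0.19 m and y of biscuit_a_center in the frame of green_dish_grip between -0.06 and 0.06 m and z of biscuit_a_center in the frame of green_dish_grip between -0.045 and 0.032 m and x of biscuit_b_center in the frame of green_dish_grip between 0.06 and 0.19 m and y of biscuit_b_center in the frame of green_dish_grip between -0.06 and 0.06 m and z of biscuit_b_center in the frame of green_dish_grip between -0.045 and 0.032 m and height (world z) of green_dish_grip above 0.1 m and horizontal distance between green_dish_grip and chute_lip below 0.25 m), for 0.2 s.
At the end, for the whole second after the job is handed in: Both biscuits lie inside the green dish (their centres within its walls and no more than 7 mm above its rim), and the dish stands upright (within about 7 degrees) and at rest on the table itself, its handle's grip point 30 to 48 mm above the table (x of biscuit_a_center in the frame of green_dish_grip between 0.06 and 0.19 m and y of biscuit_a_center in the frame of green_dish_grip between -0.06 and 0.06 m and z of biscuit_a_center in the frame of green_dish_grip between -0.045 and 0.032 m and x of biscuit_b_center in the frame of green_dish_grip between 0.06 and 0.19 m and y of biscuit_b_center in the frame of green_dish_grip between -0.06 and 0.06 m and z of biscuit_b_center in the frame of green_dish_grip between -0.045 and 0.032 m and height (world z) of green_dish_grip between 0.03 and 0.048 m and angle between green_dish_grip's own z axis and vertical below 0.12 rad and linear speed of green_dish below 0.02 m/s); the robot touches nothing.
It fails at once if a biscuit is lower than 90 mm above the table while outside the green dish (it has fallen past the dish) ((height (world z) of biscuit_a_center below 0.09 m and not (x of biscuit_a_center in the frame of green_dish_grip between 0.06 and 0.19 m and y of biscuit_a_center in the frame of green_dish_grip between -0.06 and 0.06 m and z of biscuit_a_center in the frame of green_dish_grip between -0.045 and 0.032 m)) or (height (world z) of biscuit_b_center below 0.09 m and not (x of biscuit_b_center in the frame of green_dish_grip between 0.06 and 0.19 m and y of biscuit_b_center in the frame of green_dish_grip between -0.06 and 0.06 m and z of biscuit_b_center in the frame of green_dish_grip between -0.045 and 0.032 m))).
It also fails if it takes over 66 s, if anything falls off the work surface, if the arm or the gripper's body presses on something with over 40 N, if the wrist force passes 120 N, or if a joint passes its speed limit or range.

## Working session

There is one attempt and no reset: what is moved stays moved. The work goes in short steps, Python scripts to look and compute and a tool call to move; the robot and the scene stay as the last step left them, time stands still between calls to the robot, and variables do not carry over. Pictures are saved under pics/ and viewed, at most 10 in all, crops included, and the job is handed in when it is done.

Besides the shell and the picture viewer there is one more tool, called after "Call:" as name(argument=value, ...) on one line, values as JSON. play_rows: Moves the arm, as the interface text tells. Its arguments: {"type":"object","properties":{"plan":{"type":"string"},"gripper":{"type":"number"}},"required":["plan"]}

```bash
mkdir -p pics
cat > h.py <<'E'
import numpy as np, cv2
from station import robot
from scipy.spatial.transform import Rotation as Rn
def ray(name,px,P=None):
    c=P or robot.camera_params(name)
    K=np.array([[c['fx'],0,c['cx']],[0,c['fy'],c['cy']],[0,0,1.]])
    d=np.array([(px[0]-c['cx'])/c['fx'],(px[1]-c['cy'])/c['fy']]); u=d.copy()
    for _ in range(20): u=d/(1+c['k1']*(u@u))
    R=np.array(c['R']);t=np.array(c['t']).ravel()
    v=R.T@np.array([u[0],u[1],1]); return -R.T@t, v/np.linalg.norm(v)
def onz(name,px,z,P=None):
    o,v=ray(name,px,P); return o+v*(z-o[2])/v[2]
def tri(obs):
    A=np.zeros((3,3));b=np.zeros(3);rs=[ray(*o) for o in obs]
    for o,v in rs:
        M=np.eye(3)-np.outer(v,v);A+=M;b+=M@o
    X=np.linalg.solve(A,b); return X,[np.linalg.norm((np.eye(3)-np.outer(v,v))@(X-o)) for o,v in rs]
def proj(name,X,P=None):
    c=P or robot.camera_params(name)
    p=np.array(c['R'])@X+np.array(c['t']).ravel();u=p[:2]/p[2];u=u*(1+c['k1']*(u@u))
    return np.array([c['fx']*u[0]+c['cx'],c['fy']*u[1]+c['cy']])
def snap(name,f):
    im=robot.get_image(name); cv2.imwrite(f,cv2.cvtColor(im,cv2.COLOR_RGB2BGR)); return im
def tool(dw):  # world mm shift -> tool m
    s=robot.state();w,x,y,z=s['orientation'];return Rn.from_quat([x,y,z,w]).inv().apply(dw)/1000
E
python3 - <<'E'
from h import *
snap('scene','pics/s1.png');snap('side','pics/d1.png')
for n in('scene','side'):
    print(n,{k:np.round(v,3).tolist() for k,v in robot.camera_params(n).items()})
s=robot.state();print(s['clock'],s['position'],s['orientation'],s['wrist_force'])
E
```

```text
scene {'fx': 365.614, 'fy': 365.614, 'cx': 319.472, 'cy': 199.695, 'k1': -0.004, 'R': [[0.425, 0.905, 0.016], [0.564, -0.251, -0.787], [-0.709, 0.343, -0.617]], 't': [-230.912, -163.165, 1482.945]}
side {'fx': 376.484, 'fy': 376.484, 'cx': 320.231, 'cy': 195.557, 'k1': -0.007, 'R': [[0.734, -0.679, -0.017], [-0.403, -0.415, -0.816], [0.547, 0.606, -0.578]], 't': [-423.75, 369.66, 765.764]}
0.1 [151.76230208 605.5905659  221.67072425] [-2.76636742e-04  1.22555539e-01  9.92461157e-01 -9.56326070e-04] [-0.3197008  -0.18452687  0.52878323]
```

View pics/s1.png

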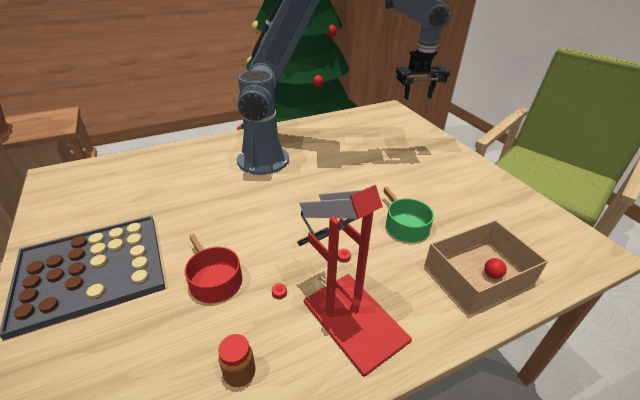

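View pics/d1.png

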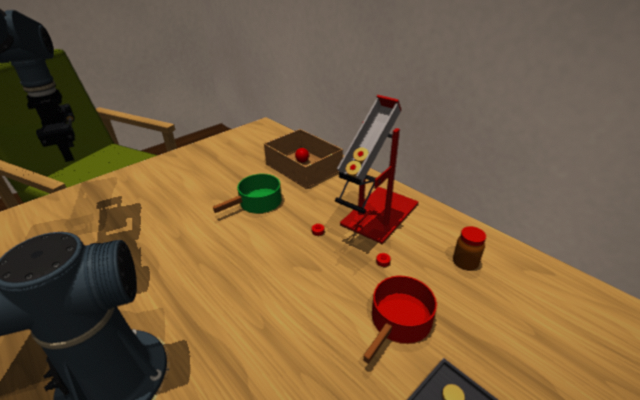

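The scene picture shows the green dish at (409,220) with its handle tip at (388,191). In the side picture the dish is at (260,193) and the handle tip at (216,209). The dispenser lip is near (350,176) in side. The biscuits are yellow with red centres at (360,155) and (352,168). The plain red discs on the table, the red dish at (213,270) and the red ball are the look-alikes. I'll confirm this in an enlarged composite.

Run:
```python
import cv2,numpy as np
s=cv2.imread('pics/s1.png');d=cv2.imread('pics/d1.png')
z=lambda im,x,y,w,h,k:cv2.resize(im[y:y+h,x:x+w],None,fx=k,fy=k,interpolation=cv2.INTER_CUBIC)
# each 400x300
a=z(d,205,160,80,60,5);b=z(d,320,90,100,75,4);c=z(s,370,180,80,60,5);e=z(d,320,140,80,60,5)
b=z(s,290,180,100,75,4)
im=np.vstack([np.hstack([a,e]),np.hstack([c,b])]);cv2.imwrite('pics/c1.png',im)
```

```text
(no output)
```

View pics/c1.png

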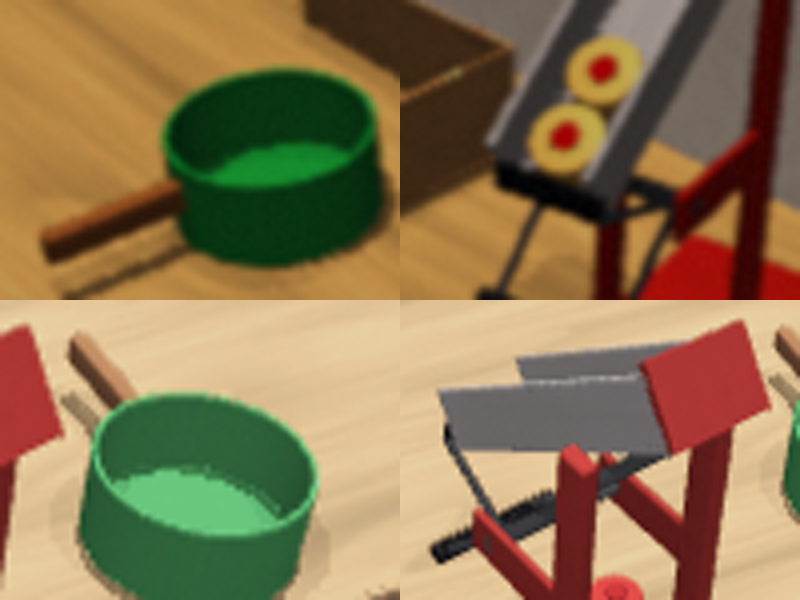

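The crops confirm both targets. The dish is green with a wooden handle. The two biscuits are yellow with red dots, lie on the steel chute, and sit behind the black gate.

Run:
```python
from h import *
p=lambda n,q:print(n,np.round(q,1))
p('dish side',onz('side',(259,186),65)); p('dish scene',onz('scene',(411,213),65))
p('tip side',onz('side',(214.4,209.4),40)); p('tip scene',onz('scene',(385.5,188.5),45))
for n,px in dict(c1=(305,300),c2=(365,371),c3=(410,340),c4=(346,277)).items(): p('base scene '+n,onz('scene',px,14))
for n,px in dict(c1=(342,219),c2=(380,241),c3=(418,204),c4=(388,185)).items(): p('base side '+n,onz('side',px,14))
p('lip side',onz('side',(351,177),230))
p('lipL side',onz('side',(340,171),230));p('lipR side',onz('side',(361,183),230))
p('bar l',onz('side',(338,200),145));p('bar r',onz('side',(367,210),145));p('bar scene',onz('scene',(299.5,243),145))
p('ba',onz('side',(353,167),250));p('bb',onz('side',(361,154),270))
P=robot.camera_params('wrist'); R=np.array(P['R']);p('wrist pos',-R.T@np.array(P['t']).ravel());p('R',R);print(P['fx'],P['cx'])
```

```text
dish side [571.4 282.2  65. ]
dish scene [583.6 292.6  65. ]
tip side [417.3 304.5  40. ]
tip scene [421.2 308.6  45. ]
base scene c1 [ 709.5 -118.9   14. ]
base scene c2 [932.3 -74.1  14. ]
base scene c3 [912.9  58.5  14. ]
base scene c4 [686.7  12.1  14. ]
base side c1 [688.6  22.3  14. ]
base side c2 [ 695.3 -121.6   14. ]
base side c3 [917.5 -92.9  14. ]
base side c4 [934.8  42.9  14. ]
lip side [630.2 -61.8 230. ]
lipL side [630.9 -22.5 230. ]
lipR side [627.9 -97.5 230. ]
bar l [621.2 -26.2 145. ]
bar r [ 643.7 -109.   145. ]
bar scene [ 637.6 -101.4  145. ]
ba [644.3 -54.5 250. ]
bb [680.5 -47.4 270. ]
wrist pos [ 86.1 621.5 382.7]
R [[ 0.2  1.  -0. ]
 [ 0.9 -0.2  0.3]
 [ 0.2 -0.1 -1. ]]
295.8526672584468 324.3024997663342
```

Run:
```python
from h import *
s=robot.state(); print(tool(np.array([464,300,170])-s['position']))
```

```text
[-0.37721349 -0.22035278  0.05198534]
```

Call:
play_rows(plan="-0.047 -0.0275 0.006 0 0 -0.015; -0.094 -0.055 0.013 0 0 -0.03; -0.141 -0.0825 0.0195 0 0 -0.045; -0.188 -0.110 0.026 0 0 -0.06; -0.235 -0.1375 0.0325 0 0 -0.08; -0.282 -0.165 0.039 0 0 -0.10; -0.33 -0.193 0.045 0 0 -0.12; -0.377 -0.220 0.052 0 0 -0.125", gripper=1)

```text
clock: 1.1
position: [465.2, 299.6, 170.1]
orientation: [-0.0, 0.06, 0.998, -0.0]
wrist_force: [0.8, 0.4, 0.1]
finger_gap: 1.004
grip_force: 0.0
```

Run:
```python
from h import *
import json
P=robot.camera_params('wrist');snap('wrist','pics/w1.png')
json.dump({k:np.array(v).tolist() for k,v in P.items()},open('w1.json','w'))
s=robot.state();print(s['clock'],s['position'],s['orientation'])
```

```text
1.15 [470.87682713 295.26390436 169.46514684] [ 0.0022986   0.06194035  0.99807621 -0.0014108 ]
```

View pics/w1.png

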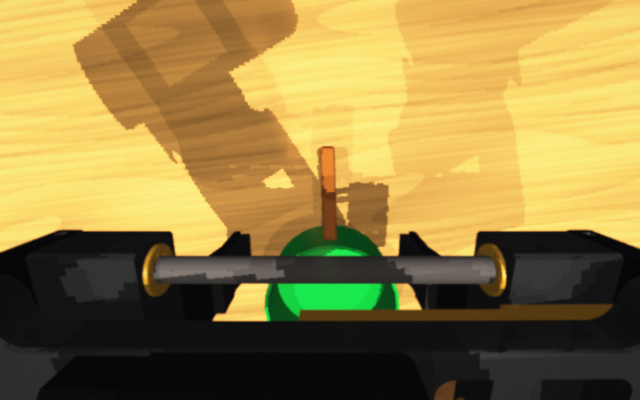

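The wrist view shows the handle from its tip at (327,147) to the dish wall at (330,238). The dish is below it.

Run:
```python
from h import *
import json
P=json.load(open('w1.json'))
a=onz('',(327,148),51,P);b=onz('',(329.5,232),51,P)
u=(b-a);u/=np.linalg.norm(u);c=a+162*u;print(a,b,np.linalg.norm(b-a),np.arctan2(u[1],u[0]),c)
s=robot.state();w,x,y,z=s['orientation'];X=Rn.from_quat([x,y,z,w]).as_matrix()[:,0];print(s['position'],np.arctan2(-X[1],-X[0]),s['orientation'])
g=c-112*u;g[2]=21;print(g,tool(g-s['position']))
```

```text
[415.76090217 307.27878571  51.        ] [498.29659107 299.95599884  51.        ] 82.8599007351892 -0.08849096574679914 [577.12703323 292.96195136  51.        ]
[470.87682713 295.26390436 169.46514684] -0.12395447374952066 [ 0.0022986   0.06194035  0.99807621 -0.0014108 ]
[465.56526361 302.86000967  21.        ] [0.00691706 0.00725685 0.14841599]
```

Call:
play_rows(plan="-0.001 0.0025 0.025 0 0 -0.035; -0.001 0.0025 0.055 0 0 -0.035; -0.001 0.0025 0.085 0 0 -0.035; -0.001 0.0025 0.115 0 0 -0.035; -0.001 0.0025 0.135 0 0 -0.035; -0.001 0.0025 0.149 0 0 -0.035; -0.001 0.0025 0.149 0 0 -0.035; -0.001 0.0025 0.149 0 0 -0.035")

```text
clock: 2.15
position: [465.9, 303.7, 22.1]
orientation: [0.0, 0.043, 0.999, 0.0]
wrist_force: [0.5, -0.4, -1.5]
finger_gap: 0.999
grip_force: 0.0
```

Run:
```python
from h import *
s=robot.state();print(s['clock'],s['position'],s['orientation'],s['wrist_force'])
P=robot.camera_params('wrist');snap('wrist','pics/w2.png')
for e in (38,112,162):
    print(proj('',np.array([577.1-e*.996,293+e*.0884,51]),P))
```

```text
2.15 [465.90970028 303.69614304  22.0995216 ] [4.99034587e-04 4.28683621e-02 9.99080579e-01 2.27302433e-04] [ 0.47062108 -0.37221492 -1.48200883]
[324.2104182  391.78809816]
[324.57983723 270.65611667]
[324.88930181 168.73060144]
```

View pics/w2.png

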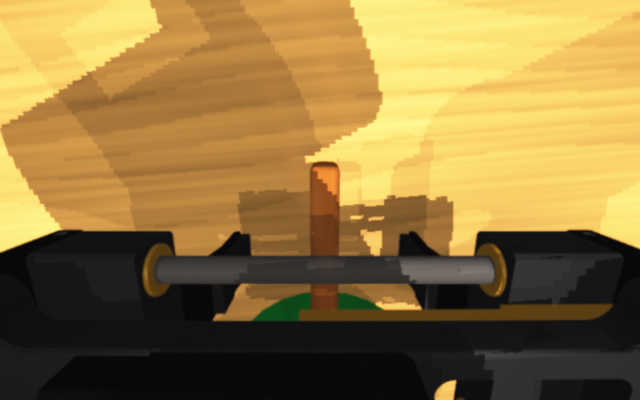

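The handle is centred and straight between the fingers, with its tip at (324,168) as predicted. I'll close the fingers.

Call:
play_rows(plan="0 0 0 0 0 0;0 0 0 0 0 0;0 0 0 0 0 0;0 0 0 0 0 0;0 0 0 0 0 0;0 0 0 0 0 0", gripper=0)

```text
clock: 2.95
position: [465.5, 303.4, 21.5]
orientation: [-0.0, 0.043, 0.999, -0.0]
wrist_force: [-0.0, 0.9, 0.4]
finger_gap: 0.399
grip_force: 0.0
```

Run:
```python
from h import *
s=robot.state();print(s['clock'],s['position'],s['grip_force'],s['finger_gap'])
th=0.18;d=np.array([np.cos(th),np.sin(th),0]);lip=np.array([631,-61,0.])
for back in (170,78,46):
    g=lip-d*(back+112);g[2]=105+22
    print(back,g,g-s['position'],np.hypot(*g[:2]))
```

```text
2.95 [465.45247581 303.43316933  21.51894473] 0.0 0.3994915971348083
170 [ 353.55607863 -111.48633971  127.        ] [-111.89639717 -414.91950904  105.48105527] 370.7170142843922
78 [444.06969837 -95.01561895 127.        ] [ -21.38277744 -398.44878828  105.48105527] 454.1209804174157
46 [475.55269654 -89.2866726  127.        ] [  10.10022073 -392.71984193  105.48105527] 483.8620434485184
```

Call:
play_rows(plan="0 0 0 0 0 0;0 0 0 0 0 0;0 0 0 0 0 0;0 0 0 0 0 0;0 0 0 0 0 0;0 0 0 0 0 0;0 0 0 0 0 0")

```text
clock: 3.82
position: [465.5, 303.4, 21.5]
orientation: [-0.0, 0.043, 0.999, -0.0]
wrist_force: [-0.7, -0.6, -0.1]
finger_gap: 0.16
grip_force: 30.0
```

Call:
play_rows(plan="0 0 -0.006 0 0 0;0 0 -0.018 0 0 0;0 0 -0.034 0 0 0;0 0 -0.054 0 0 0;0 0 -0.074 0 0 0;0 0 -0.090 0 0 0;0 0 -0.100 0 0 0;0 0 -0.105 0 0 0")

```text
clock: 4.82
position: [465.6, 303.5, 127.3]
orientation: [0.0, 0.043, 0.999, 0.0]
wrist_force: [0.4, 0.2, -1.0]
finger_gap: 0.163
grip_force: 30.0
```

Call:
play_rows(plan="0.001 -0.008 0 0 0 -0.005;0.003 -0.025 0 0 0 -0.015;0.006 -0.05 0 0 0 -0.03;0.009 -0.08 0 0 0 -0.05;0.013 -0.112 0 0 0 -0.07;0.017 -0.144 0 0 0 -0.09;0.020 -0.176 0 0 0 -0.11;0.024 -0.207 0 0 0 -0.134")

```text
clock: 5.82
position: [422.5, 97.4, 126.1]
orientation: [-0.001, -0.024, 1.0, -0.0]
wrist_force: [-0.2, -0.4, -0.7]
finger_gap: 0.157
grip_force: 30.0
```

Call:
play_rows(plan="0.0 -0.032 0 0 0 -0.022;0.00 -0.064 0 0 0 -0.044;0.0 -0.096 0 0 0 -0.066;0.0 -0.126 0 0 0 -0.085;-0.0 -0.154 0 0 0 -0.10;-0.001 -0.178 0 0 0 -0.115;-0.002 -0.196 0 0 0 -0.128;-0.003 -0.207 0 0 0 -0.134")

```text
clock: 6.82
position: [435.8, -108.5, 126.2]
orientation: [-0.001, -0.09, 0.996, 0.0]
wrist_force: [-0.6, 0.2, -0.9]
finger_gap: 0.155
grip_force: 30.0
```

Run:
```python
from h import *
s=snap('scene','pics/s2.png');d=snap('side','pics/d2.png')
z=lambda im,x,y,w,h,k:cv2.resize(im[y:y+h,x:x+w,::-1],None,fx=k,fy=k,interpolation=cv2.INTER_CUBIC)
cv2.imwrite('pics/c2.png',np.vstack([z(d,255,140,160,60,5),z(s,240,165,160,60,5)]))
s=robot.state();print(s['clock'],s['position'],s['orientation'],s['wrist_force'])
```

```text
6.925 [ 436.51706386 -108.47354732  126.3170626 ] [-1.14811855e-04 -9.00775545e-02  9.95934747e-01 -2.84615993e-05] [ 0.04530148  0.21178025 -0.32862183]
```

View pics/c2.png

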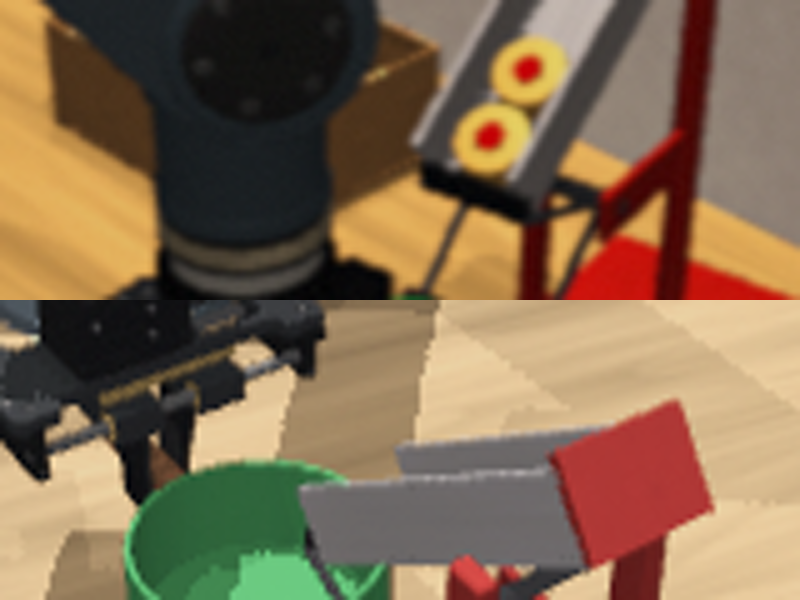

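Run:
```python
from h import *
d=cv2.imread('pics/d1.png');s=cv2.imread('pics/s1.png')
z=lambda im,x,y,w,h,k:cv2.resize(im[y:y+h,x:x+w],None,fx=k,fy=k,interpolation=cv2.INTER_CUBIC)
cv2.imwrite('pics/c3.png',np.hstack([z(d,330,90,80,120,5),z(s,290,180,100,150,4)]))
for a,b in [((337.5,168),(319,194.4)),((338,169),(319,194.4))]: print(tri([('side',a),('scene',b)]))
# camera centres
for n in('side','scene'): print(ray(n,(0,0))[0])
```

```text
(array([607.62544019, -36.06092498, 255.00742025]), [np.float64(0.4299356850278532), np.float64(0.42993568502794566)])
(array([607.39392407, -36.8249209 , 253.74477101]), [np.float64(1.7670878370238936), np.float64(1.767087837024014)])
[  41.49608004 -598.1886958   736.92242844]
[1240.71327816 -340.95574089  789.58690988]
```

View pics/c3.png

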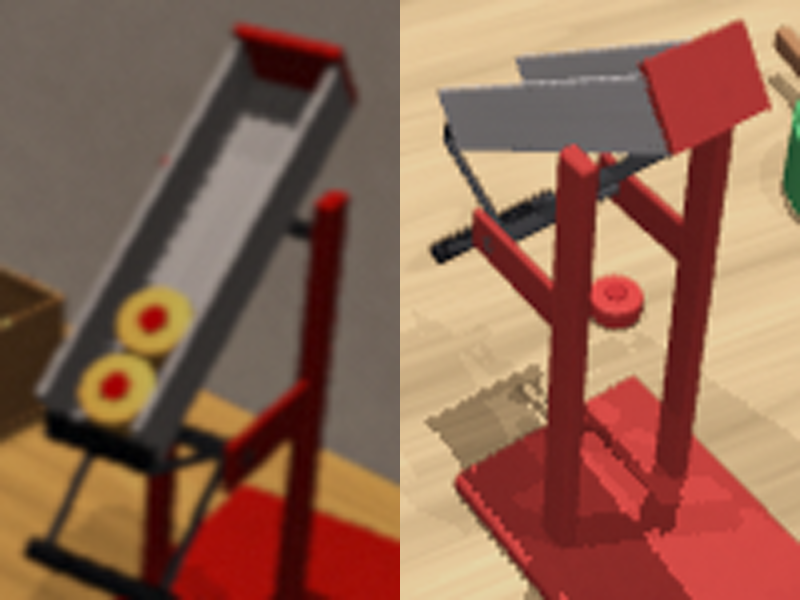

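Run:
```python
from h import *
A,e=tri([('side',(338.4,167.6)),('scene',(319.25,195))]);B,f=tri([('side',(356.2,175.4)),('scene',(300,203))])
print(A,e,B,f,np.linalg.norm(A-B))
z=A[2]*.5+B[2]*.5; up=z
for z in (z,):
  a=onz('side',(338.4,167.6),z);b=onz('side',(356.2,175.4),z)
  za=z+155
  a2=onz('side',(377.6,99),za);b2=onz('side',(397.6,104.4),za)
  m=(a+b)/2;m2=(a2+b2)/2;v=m2-m;print(m,np.arctan2(v[1],v[0]),np.hypot(v[0],v[1]),np.arctan2(a[0]-b[0],a[1]-b[1])*-1)
# bar ends
L=tri([('side',(336,199.4)),('scene',(999,999))])[0] if 0 else None
for l,r in [((337,199.8),(365,210.5))]:
  p,q=onz('side',l,145),onz('side',r,145);print('bar',p,q,(p+q)/2,np.linalg.norm(p-q),np.arctan2(q[0]-p[0],p[1]-q[1]))
```

```text
[610.25972905 -36.60236585 255.23668543] [np.float64(0.38359129640446343), np.float64(0.3835912964043198)] [617.44884849 -89.80042543 253.23430004] [np.float64(0.26808675091147577), np.float64(0.26808675091153794)] 53.71895874302979
[613.67080058 -63.61846635 254.23549274] -0.23207471857387107 105.90911692826639 0.08847439317371165
bar [619.90689423 -23.66337555 145.        ] [ 638.47997828 -106.80869613  145.        ] [629.19343625 -65.23603584 145.        ] 85.19450560332089 0.21977291236085308
```

Call:
play_rows(plan="0.001 0.003 0 0 0 0;0.002 0.006 0 0 0 0;0.002 0.010 0 0 0 0;0.002 0.010 0 0 0 0;0.002 0.010 0 0 0 0")

```text
clock: 7.55
position: [433.2, -97.7, 126.6]
orientation: [0.0, -0.091, 0.996, -0.0]
wrist_force: [-0.0, -0.4, -0.6]
finger_gap: 0.158
grip_force: 30.0
```

Run:
```python
from h import *
im=robot.get_image('scene');s=robot.state();print(s['clock'],s['position'],s['wrist_force'])
x0,y0,k=240,180,6
o=cv2.resize(im[y0:y0+95,x0:x0+130,::-1],None,fx=k,fy=k,interpolation=cv2.INTER_CUBIC)
P=robot.camera_params('scene');d=np.array([.984,.179,0]);n=np.array([-.179,.984,0])
for sag,col in((0,(255,0,255)),(.06,(255,255,0))):
  fx=d*np.cos(sag)-np.array([0,0,np.sin(sag)]);up=d*np.sin(sag)+np.array([0,0,np.cos(sag)])
  g=s['position']+[0,0,18.5]; c=g+112*fx+25*up
  for t in np.arange(0,6.28,.2):
    u=(proj('',c+70*(fx*np.cos(t)+n*np.sin(t)),P)-[x0,y0]+.5)*k; cv2.circle(o,tuple(int(v) for v in u),2,col,-1)
L=(proj('',np.array([630.5,-60.5,230]),P)-[x0,y0]+.5)*k;cv2.circle(o,tuple(int(v) for v in L),4,(255,255,255),-1)
cv2.imwrite('pics/c4.png',o)
```

```text
7.6 [433.18088126 -97.83170215 126.59582256] [-0.42815489  0.54936936 -0.40618376]
```

View pics/c4.png

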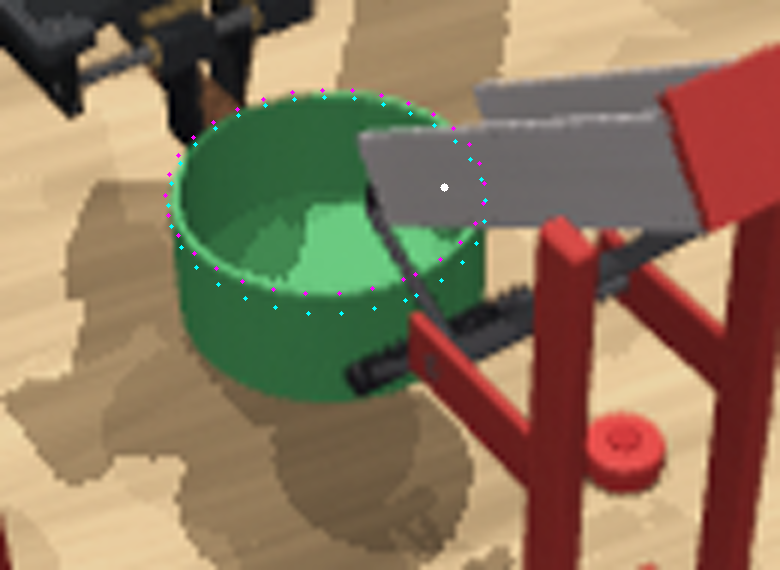

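Level dish (magenta prediction matches the rim). It is about 89 mm short of the lip, so I'll push 50 mm.

Call:
play_rows(plan="-0.005 0.001 0 0 0 0;-0.012 0.001 0 0 0 0;-0.020 0.001 0 0 0 0;-0.028 0.001 0 0 0 0;-0.036 0.001 0 0 0 0;-0.043 0.001 0 0 0 0;-0.048 0.001 0 0 0 0;-0.050 0.001 0 0 0 0")

```text
clock: 8.6
position: [482.1, -87.7, 126.5]
orientation: [-0.0, -0.091, 0.996, 0.0]
wrist_force: [-2.3, -0.9, -3.0]
finger_gap: 0.16
grip_force: 30.0
```

Call:
play_rows(plan="0 0 0 0 0 0;0 0 0 0 0 0;0 0 0 0 0 0;0 0 0 0 0 0;0 0 0 0 0 0;0 0 0 0 0 0;0 0 0 0 0 0;0 0 0 0 0 0")

```text
clock: 9.6
position: [482.0, -87.8, 126.6]
orientation: [-0.0, -0.091, 0.996, 0.0]
wrist_force: [-2.1, -0.9, -2.3]
finger_gap: 0.159
grip_force: 30.0
```

Run:
```python
from h import *
s=snap('scene','pics/s3.png');d=snap('side','pics/d3.png')
z=lambda im,x,y,w,h,k:cv2.resize(im[y:y+h,x:x+w,::-1],None,fx=k,fy=k,interpolation=cv2.INTER_CUBIC)
cv2.imwrite('pics/c5.png',np.hstack([z(d,320,90,80,120,5),z(s,250,170,80,120,5)]))
s=robot.state();print(s['clock'],s['position'],s['orientation'],s['wrist_force'])
```

```text
9.7 [482.0098181  -87.83616384 126.561086  ] [-6.62536706e-06 -9.09964616e-02  9.95851216e-01 -1.36060053e-06] [-2.476709   -0.10454679 -2.59932956]
```

View pics/c5.png

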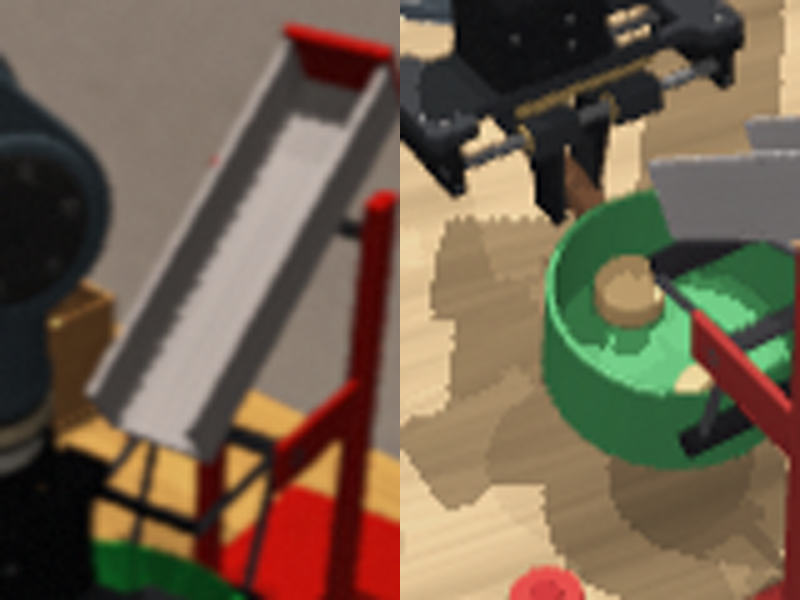

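Both biscuits are in the dish, at panel positions (625,290) and (690,378), and the chute is empty. I'll draw back gently and lower the dish.

Call:
play_rows(plan="0.003 0 0 0 0 0;0.010 0 0 0 0 0;0.022 0 0 0 0 0;0.037 0 0 0 0 0;0.053 0 0 0 0 0;0.068 0 0 0 0 0;0.079 0 0 0 0 0;0.085 0 0 0 0 0")

```text
clock: 10.7
position: [397.7, -103.4, 126.6]
orientation: [0.0, -0.091, 0.996, -0.0]
wrist_force: [-0.7, -0.2, -1.3]
finger_gap: 0.152
grip_force: 30.0
```

Call:
play_rows(plan="0 0 0.004 0 0 0;0 0 0.014 0 0 0;0 0 0.028 0 0 0;0 0 0.044 0 0 0;0 0 0.060 0 0 0;0 0 0.076 0 0 0;0 0 0.088 0 0 0;0 0 0.096 0 0 0")

```text
clock: 11.7
position: [398.4, -103.1, 29.7]
orientation: [-0.0, -0.091, 0.996, 0.0]
wrist_force: [-1.7, 0.0, 1.3]
finger_gap: 0.159
grip_force: 30.0
```

Run:
```python
from h import *
for n,p in(('scene',(279,291)),('scene',(344,255)),('side',(318,229)),('side',(383,260))):print(onz(n,p,10))
s=robot.state();print(s['clock'],s['position'],s['orientation'],s['wrist_force'])
```

```text
[ 652.63301248 -168.40800461   10.        ]
[609.56420795  47.4964789   10.        ]
[607.36930776  42.02322848  10.        ]
[ 646.60348459 -173.09379235   10.        ]
11.7 [ 398.35856315 -103.11485227   29.73017143] [-2.53670440e-04 -9.10359807e-02  9.95847554e-01  1.89728450e-04] [-1.66669687  0.04913823  1.32330166]
```

Call:
play_rows(plan="0 0 0.002 0 0 0;0 0 0.004 0 0 0;0 0 0.006 0 0 0;0 0 0.0075 0 0 0;0 0 0.0085 0 0 0;0 0 0.009 0 0 0;0 0 0.009 0 0 0")

```text
clock: 12.58
position: [398.5, -103.3, 21.7]
orientation: [0.0, -0.091, 0.996, -0.0]
wrist_force: [-1.0, 0.6, 4.6]
finger_gap: 0.158
grip_force: 30.0
```

Contact with the table is at 4.6 N. I'll release.

Call:
play_rows(plan="0 0 0 0 0 0;0 0 0 0 0 0;0 0 0 0 0 0;0 0 0 0 0 0;0 0 0 0 0 0;0 0 0 0 0 0;0 0 0 0 0 0;0 0 0 0 0 0", gripper=0.7)

```text
clock: 13.58
position: [398.4, -103.2, 21.5]
orientation: [-0.0, -0.091, 0.996, 0.0]
wrist_force: [-0.3, 0.3, -0.3]
finger_gap: 0.703
grip_force: 0.0
```

Call:
play_rows(plan="0 0 0 0 0 0;0 0 -0.005 0 0 0;0 0 -0.02 0 0 0;0 0 -0.045 0 0 0;0 0 -0.075 0 0 0;0 0 -0.105 0 0 0;0 0 -0.12 0 0 0;0 0 -0.12 0 0 0")

```text
clock: 14.58
position: [399.0, -103.5, 142.7]
orientation: [0.001, -0.091, 0.996, -0.001]
wrist_force: [-0.6, -0.8, -0.3]
finger_gap: 0.7
grip_force: 0.0
```

Run:
```python
from h import *
s=snap('scene','pics/s4.png')
cv2.imwrite('pics/c6.png',cv2.resize(s[150:310,180:380,::-1],None,fx=3,fy=3,interpolation=cv2.INTER_CUBIC))
s=robot.state();print(s['clock'],s['position'],s['finger_gap'],s['wrist_force'])
```

```text
14.625 [ 398.48848253 -103.25891471  141.96037579] 0.6967207666899835 [0.33076995 0.31381669 0.31057207]
```

View pics/c6.png

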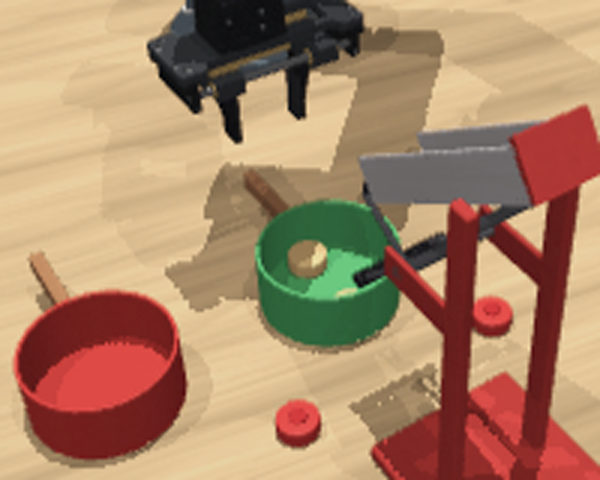

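The dish stands upright on the table with both biscuits inside, at (307,258) and (347,293), and the gripper is clear of it.

```bash
python3 -c "
from station import robot
print(robot.finish_job())"
```

```text
the job is handed in; nothing more can be done
None
```

The job is handed in: both biscuits slid into the green dish, which now stands upright on the table with both inside and the gripper clear; no verdict was returned.

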